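Pin the jigger arm and clip the pin

TASK

Make the potter's jigger arm safe to use: gently push its hinge pin fully home through the bracket until the head sits against the washer, then take the hairpin clip out of the wooden block and push its straight leg down through the cross hole at the pin's far end until the sprung leg snaps round the shank and hugs it. Let go of the clip, never force the pin or clip, and leave everything else on the bench where it is.

Things in the scene. Friction and masses are not known exactly. Their poses are not given: they have to be found in the camera images.
- jigger: the fixed steel jigger stand; origin on the table under the middle of its bracket, z up. Base plate 120 x 110 x 12 mm; two upright cheeks 50 mm wide in x, outer faces at y = +-24 mm, tops 120 mm above the table; a 4 mm washer on the +y cheek. The pin lies along y, 100 mm up. Press nothing here harder than 35 N with the fingers or 30 N with the clip.
- boss (a point): centre of the end face of the round boss (30 mm diameter, 10 mm long) on the stand's -y cheek, fixed, on the pin's axis; axes as the stand's. The pin (20 mm diameter) comes out of it towards -y and, home, stands out by 33 to 55 mm. Its cross hole, 6.8 mm square, upright (along z), then lies 7 to 29 mm from this point towards -y, always 26 mm from the pin's far end.
- jig_arm (a point): point on the top face of the aluminium arm that runs from the bracket to the stand's +x, 100 mm from the bracket's middle and 113 mm above the table. The arm is 26 mm high, 22 wide and ends 280 mm from the bracket's middle; a wooden template near its end reaches 136 mm up. Below it, 225 mm from the bracket's middle, a wheel head (170 mm diameter) with a white plaster mould. All fixed.
- pin (a joint): how far the pin is pushed in towards the stand's -y, m: 0 fully drawn out, 0.036 fully home (head against washer, hard stop). Starts at 0 to 0.006. Slides against about 4 N of friction and stays where left. Counts as home above 0.0335.
- pin_head (a point): centre of the outer face of the pin's round head (34 mm diameter, 10 mm thick); moves with the pin. Axes as the stand's: the pin is pushed along -y. The head is a collar clamped anywhere on the rod, so it does not tell where the cross hole is: that is not measured, feel for it along the crest of the rod, 10 mm above the axis. The rod may also be turned, its mouth up to 2 mm off to +-x; a leg pushed in turns it upright.
- clip: loose R-shaped hairpin spring clip, 5 mm steel wire, 50 g, 90 mm long, upright in the block, leaning up to 3 degrees. Its plane is x-z, z up along the straight leg. Origin: point of the straight leg that lies on the pin's axis when the clip is home. Its plane must be square to the pin; the sprung leg may be on either side of it.
- clip_coil (a point): centre of the double wire coil at the clip's top, to grip: 26 mm across x, 10 mm thick in y; 4 mm to +x and 40 mm above the clip's origin.
- clip_tip (a point): rounded lower tip of the clip's straight leg, 36.5 mm below the clip's origin.
- clip_hump (a point): the hump of the sprung leg that goes round the shank, 11.5 mm to +x of the clip's origin. Below it a pinch (x = 7, z = -13 mm) and a flared tip (x = 13, z = -28 mm), above it a shoulder (z = 9 to 13 mm). Pushed down, the clip resists with about 4 to 8 N as the flare is forced over the shank, is drawn in for the last 15 mm, then the shoulder stops it.
- clipblock: fixed wooden block 80 x 70 x 50 mm; origin centre of its underside. The clip stands in a slot 25 mm (x, centred at x = 7 mm) by 7 mm (y), 35 mm deep from the top, on both its tips (a step 8 mm high under the sprung one); the clip's x is along the block's. Draw it straight up by 40 mm to clear.
- paddle: bystander: dark wooden beater, 240 x 45 x 18 mm, lying flat along its x; origin near the middle of its underside.
- bowl: bystander: clay bowl, 120 mm across, 55 mm high; origin centre of underside.
- lid: bystander: flared clay lid with a trumpet knob, 110 mm across, 56 mm high; origin centre of underside.
- cup: bystander: white cup, 72 mm across, 80 mm high; origin centre of underside.
- rib: bystander: flat wooden rib, about 77 x 64 x 8 mm; origin centre of its round end's underside.
- knife: bystander: spatula 180 mm long lying flat; origin about its middle.
- jar: bystander: closed jar 70 mm across, 90 mm high; origin centre of underside.

How it is judged:
On the way, in this order (a step that is already met when the one before it is completed fails the run):
1. the pin is pushed home (value of joint pin above 0.0335 m), for 0.2 s.
2. the clip's straight leg has entered the cross hole of the pin, pin still home (value of joint pin above 0.0335 m and x of clip in the frame of boss between -0.007 and 0.007 m and y of clip in the frame of boss between -0.033 and -0.003 m and z of clip in the frame of boss between -0.02 and 0.035 m), for 0.1 s.
At the end, for the whole second after the job is handed in: pin home (0.0335 or more); clip's origin level with the pin's axis within 4 mm, within 5 mm of it sideways, 4 to 32 mm beyond the boss (leg through the hole); its plane square to the pin within 0.3 rad, its leg upright within 0.45 rad; at rest and released (value of joint pin above 0.0335 m and x of clip in the frame of boss between -0.005 and 0.005 m and y of clip in the frame of boss between -0.032 and -0.004 m and z of clip in the frame of boss between -0.004 and 0.004 m and angle between the y axis of clip and the y axis of boss, either way round below 0.3 rad and angle between the z axis of clip and the z axis of boss, either way round below 0.45 rad and linear speed of clip below 0.02 m/s); the robot touches nothing.
It fails at once if the stand, its arm or its pin is pressed harder than 35 N by the fingers or 30 N by the clip (contact force between the fingers and jigger above 35 N or contact force between clip and jigger above 30 N).
It fails at once if a bystander (paddle, bowl, lid, cup, rib, knife, jar) is shifted more than 25 mm (distance of any of paddle, bowl, lid, cup, rib, knife, jar from where it was at the start of the episode above 0.025 m).
It also fails if it takes over 72 s, if anything falls off the work surface, if the arm or the gripper's body presses on something with over 40 N, if the wrist force passes 120 N, or if a joint passes its speed limit or range.

ROBOT

A 6-joint arm with a two-finger parallel gripper is mounted at the origin on the work surface. World frame = base frame: x ahead of the robot, y to its left, z up, the work surface at z = 0. Lengths are in m, angles in rad, forces in N, time in s.
With the tool pointing down it reaches from about 0.35 to 0.85 m from the base axis. Payload 8.1 kg.
Tool frame: the origin (TCP) lies between the finger pads; the fingertips stand ahead of it and the grasp point (between the pads) lies 11 mm behind it (tcp_to_tips is the x of the fingertips in the tool frame, in m); x points along the fingers, z is the direction in which the jaws open and shut, and the axes are right-handed (so a half turn about x gives the same grasp; the last joint's range is limited). The gripper opens to 85 mm and grips with 20 to 120 N. Pads are 22 mm wide; open, the fingers measure 114 mm over their backs; the gripper's body (76 mm by 85 mm) begins 54 mm behind the grasp point. The pads swing forward as they close: fully open they stand 13 mm farther back than shut.
Start: joints at [1.249, 0.13, 1.488, -0, 1.523, -0.085], TCP at [0.141, 0.583, 0.239] pointing down, gripper open.
Joint ranges: [-2.96, 2.96], [-0.89, 2.26], [0.02, 2.5], [-1.34, 4.48], [0, 2.73], [-2.66, 2.66]. Speed limits (rad/s): [2.39, 2.39, 2.79, 3.14, 3.14, 3.14].

INTERFACE

Orientations are given as [roll, pitch, yaw] about the fixed x, y, z axes, in that order (R = Rz(yaw) Ry(pitch) Rx(roll)).
In Python, from plant import * gives the robot as it stands.
- The arm moves only by the shell command python3 -m crank 'ROWS' [FORCE]. ROWS is JSON, a list of rows, each a list of 3 entries, a list of its own where there are three numbers: the shift along the world's x, y, z in m, then the turn, a rotation vector about the world's x, y, z in degrees, then the opening, from -1 (shut) to 1 (fully open). In form: [[[x, y, z], [rx, ry, rz], grip], ...]. A call has exactly 8 rows; each row shifts and turns the commanded pose from where the row before left it; what a row does not reach is not made up. A row lasts 1/12 s, in which the tool goes at most 41.7 mm and 7.16 degrees, less where a joint would pass 70% of its speed; a pose out of reach is approached as far as the arm can. A call with a gripper value outside its range is refused whole. The fingers move at their own pace and stop on an object; FORCE is the grip in N (left out, the last holds). Time passes only in rows, so rows that do not move let the fingers close, or fill a call up. It gives the time, the measured TCP pose, the force and the opening at its end, in the units of the state.
- get_obs(): the state, without advancing time (a new reading comes with each control period).
- read_camera(name): name is "scene" or "top" or "wrist"; returns (picture, depth): 384x512x3 uint8, blue, green, red; 384x512 float32, m along the optical axis (not along the pixel's ray), 0 where there is no reading.
- camera_model(name): a dict with "K" (3x3 intrinsics, pixels), "k1" (the pictures are not rectified: a ray, as slopes to the right and down, at radius r is drawn at 1 + k1 r^2 times it, then the intrinsics apply), "R" (3x3) and "t" (3): a world point X has camera coordinates R X + t. Camera axes: x right, y down, z forward; pixel columns grow to the right and rows downward; lengths in m; the calibration is good to about 2 mm. A picture is of the moment at which its call begins: read the wrist's pose just before it. camera_model takes no time and is no camera call; for the wrist camera it gives the pose at the moment of the call.
- finish_job(): hands the job in, once; it reports no verdict.
The state is a dict: "t": time; "qpos": joint angles; "qd": joint speeds; "tau": joint torques, N m; "position": TCP position; "tool_rot": TCP orientation; "wrist_force": force on the tool from outside, world axes, zero at the start; "torque": the same for the moment, N m; "opening": opening from 0.0 (shut) to 1.0 (fully open).
Only numpy, scipy, OpenCV 4.12 (cv2) and the standard library are available. Lean on these libraries where they do the work, as an engineer would, in place of code of your own. Each camera call takes 0.05 s, during which the arm holds its last target. There are 200 camera calls.

## Working session

There is one attempt and no reset: what is moved stays moved. The work goes in short steps, Python scripts to look and compute and a shell command to move; the robot and the scene stay as the last step left them, time stands still between calls to the robot, and variables do not carry over. Pictures are saved under pics/ and viewed, about 8 in all and at most 12, crops included, and the job is handed in when it is done.

```bash
ls; mkdir -p pics; python3 - <<'E'
from plant import *
import cv2,numpy as np
o=get_obs();print({k:np.round(v,3) for k,v in o.items()})
for n in("scene","top"):
    p,d=read_camera(n);m=camera_model(n);cv2.imwrite(f"pics/{n}1.png",p);np.savez(f"pics/{n}1.npz",p=p,d=d,**{k:np.array(v) for k,v in m.items()})
    print(n,m)
a=cv2.imread("pics/top1.png");b=cv2.imread("pics/scene1.png")
cv2.imwrite("pics/a_top.png",cv2.resize(a,(800,600)))
cv2.imwrite("pics/a_scene.png",cv2.resize(b,(800,600)))
E
```

```text
pics
{'t': np.float64(0.0), 'qpos': array([ 1.249,  0.131,  1.489, -0.   ,  1.523, -0.085]), 'qd': array([-0.001, -0.002, -0.002,  0.   , -0.001,  0.002]), 'tau': array([-0.0000e+00, -5.6938e+01, -5.0056e+01,  0.0000e+00,  1.4000e-02,
        0.0000e+00]), 'position': array([0.141, 0.583, 0.238]), 'tool_rot': array([ 3.077,  1.569, -1.872]), 'wrist_force': array([-0.919,  0.263,  0.403]), 'torque': array([ 0.025, -0.003, -0.066]), 'opening': np.float64(1.002)}
scene {'K': array([[399.76408891,   0.        , 253.31585889],
       [  0.        , 399.76408891, 191.38471659],
       [  0.        ,   0.        ,   1.        ]]), 'k1': 0.00419202760251425, 'R': array([[-0.63024637,  0.77632375, -0.01053367],
       [ 0.64361342,  0.51482335, -0.56632031],
       [-0.43422493, -0.36370093, -0.82411792]]), 't': array([ 0.30115816, -0.33839287,  1.32145177])}
top {'K': array([[461.81889118,   0.        , 255.26414147],
       [  0.        , 461.81889118, 192.39444925],
       [  0.        ,   0.        ,   1.        ]]), 'k1': -0.0671555608302061, 'R': array([[ 1.09409041e-03, -9.99976819e-01, -6.72052003e-03],
       [-9.87287846e-01, -1.20064021e-05, -1.58942468e-01],
       [ 1.58938703e-01,  6.80898518e-03, -9.87264973e-01]]), 't': array([0.04791716, 0.5349857 , 1.16230722])}
```

View pics/a_top.png

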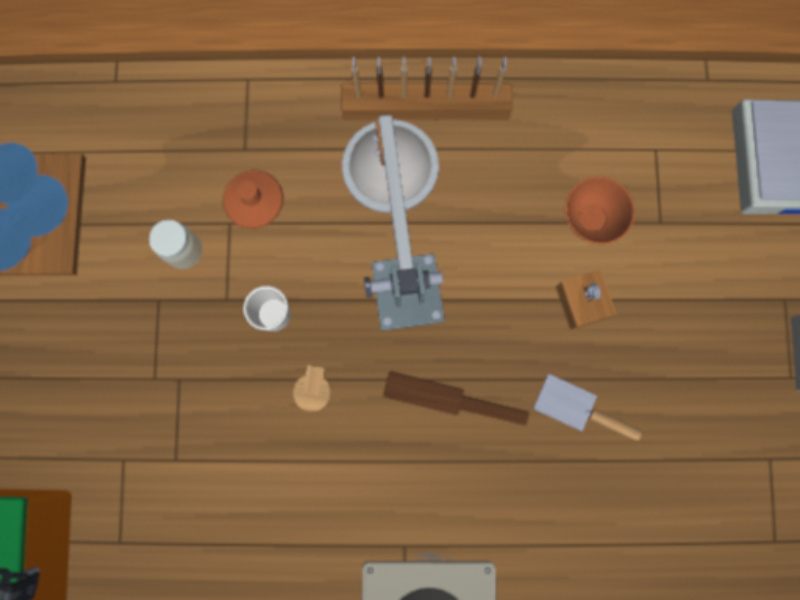

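View pics/a_scene.png

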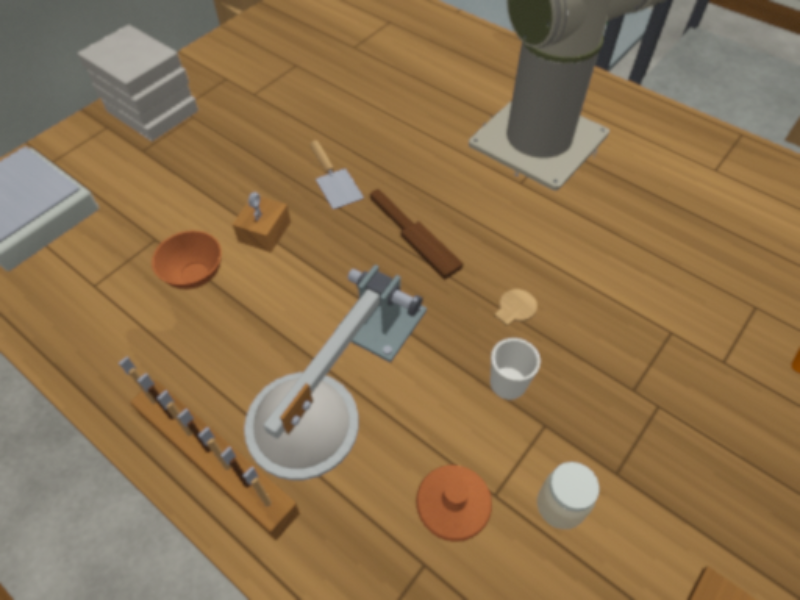

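The top view shows the stand at (405,290) of 800x600, with the pin head at (370,287) on the left and the bare shank at (437,280) on the right. The clip block is at (588,300), with the clip coil at (592,292). Next I'll get coordinates.

```bash
cat > h.py <<'E'
import numpy as np,cv2
def load(n):
    f=np.load(f"pics/{n}.npz");return f
def rays(f,uv):
    u=cv2.undistortPoints(np.array(uv,float).reshape(-1,1,2),f["K"],np.array([float(f["k1"]),0,0,0])).reshape(-1,2)
    d=np.c_[u,np.ones(len(u))]
    return -f["R"].T@f["t"], d@f["R"]   # centre, directions (depth-scaled)
def cast(f,uv,z):
    c,d=rays(f,uv);return c+d*((z-c[2])/d[:,2])[:,None]
def cloud(f):
    h,w=f["d"].shape;vv,uu=np.mgrid[:h,:w]
    c,d=rays(f,np.c_[uu.ravel(),vv.ravel()]);X=c+d*f["d"].reshape(-1,1)
    X[f["d"].ravel()==0]=np.nan
    return X.reshape(h,w,3)
def proj(f,X):
    return cv2.projectPoints(np.array(X,float).reshape(-1,1,3),cv2.Rodrigues(f["R"])[0],f["t"],f["K"],np.array([float(f["k1"]),0,0,0]))[0].reshape(-1,2)
E
python3 - <<'E'
from h import *
f=load("top1");X=cloud(f);s=0.64
def roi(x0,y0,x1,y1):return slice(int(y0*s),int(y1*s)),slice(int(x0*s),int(x1*s))
def rect(P):
    r=cv2.minAreaRect(P[:,:2].astype(np.float32)*1000);return np.round(r[0],1),np.round(r[1],1),round(r[2],2)
for n,R,zl,zh in(("plate",(360,245,455,340),.006,.02),("blocktop",(550,265,625,335),.044,.056),("head/pin",(355,240,460,340),.085,.13),("coil",(550,265,625,335),.065,.14),("arm",(375,110,420,265),.105,.12)):
    P=X[roi(*R)].reshape(-1,3);P=P[(P[:,2]>zl)&(P[:,2]<zh)];print(n,len(P),rect(P),np.round(np.median(P,0),4))
    if n=="arm":
        vx=cv2.fitLine(P[:,:2].astype(np.float32),cv2.DIST_HUBER,0,.01,.01).ravel();print("dir",np.degrees(np.arctan2(vx[1],vx[0])),vx)
# corners by clicks
print(np.round(cast(f,np.array([[373,264],[434,255],[443,320],[380,330]])*s,.012),4))
# upsampled crops
a=f["p"]
c1=cv2.resize(a[roi(355,240,460,340)],None,fx=6,fy=6,interpolation=cv2.INTER_CUBIC)
c2=cv2.resize(a[roi(550,265,625,335)],None,fx=6,fy=6,interpolation=cv2.INTER_CUBIC)
g=load("scene1")["p"]
c3=cv2.resize(g[155:235,215:285],None,fx=5,fy=5,interpolation=cv2.INTER_CUBIC)
c4=cv2.resize(g[115:165,140:195],None,fx=5,fy=5,interpolation=cv2.INTER_CUBIC)
W=np.zeros((600,800,3),np.uint8)
def put(c,x,y):
    h,w=c.shape[:2];h=min(h,600-y);w=min(w,800-x);W[y:y+h,x:x+w]=c[:h,:w]
put(c1,0,0);put(c2,410,0);put(c3,410,270);put(c4,0,390)
cv2.imwrite("pics/b.png",W)
E
```

```text
plate 1122 (array([572.1,  35.6]), array([151.2, 109.8]), 7.84) [0.5357 0.0331 0.0113]
blocktop 753 (array([ 539.9, -267. ]), array([80.5, 72.5]), 16.8) [ 0.5353 -0.2639  0.0494]
head/pin 809 (array([559.1,  47.6]), array([100.3, 110.7]), 44.95) [0.5586 0.0386 0.1128]
coil 62 (array([ 543.6, -265.8]), array([25.3, 10.4]), 12.51) [ 0.5429 -0.2645  0.098 ]
arm 833 (array([707.6,  56.5]), array([255.8,  32.8]), 9.69) [0.7059 0.0538 0.1117]
dir 7.9708643 [0.9903387  0.13866952 0.70671993 0.05452279]
[[ 0.6041  0.0932  0.012 ]
 [ 0.6199 -0.0123  0.012 ]
 [ 0.5064 -0.0269  0.012 ]
 [ 0.4893  0.0805  0.012 ]]
```

View pics/b.png

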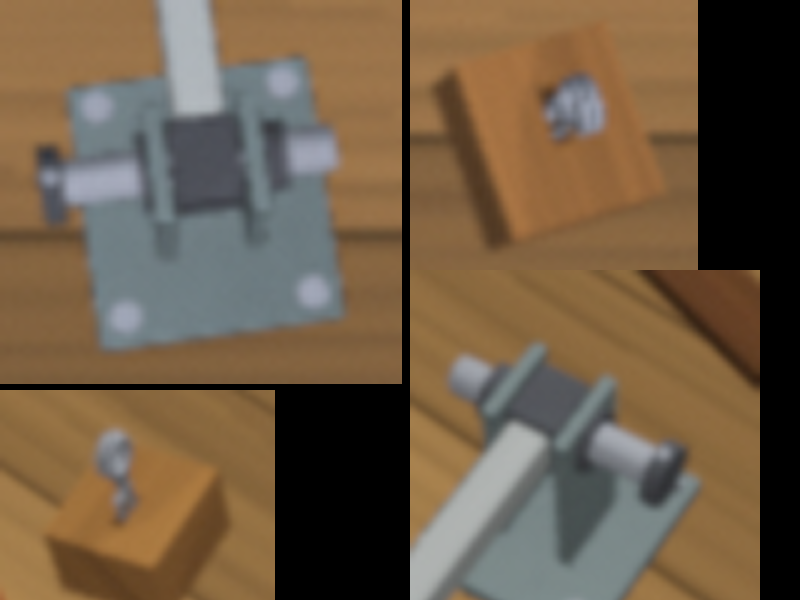

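The crops show the pin head at crop pixel (50,185), the shank end at (338,150) and the cheeks at x≈162 and 257. The clip coil is at (588,105) in the top crop, and the sprung side lies towards block +x.

```bash
python3 - <<'E'
from h import *
import plant
from scipy.spatial.transform import Rotation as Ro
print([n for n in dir(plant) if not n.startswith('_')]); print(getattr(plant,'tcp_to_tips',None))
o=plant.get_obs();R=Ro.from_euler('xyz',o['tool_rot']).as_matrix();print("tool axes x,y,z cols\n",np.round(R,3),"jaw yaw",np.degrees(np.arctan2(R[1,2],R[0,2])))
f=load("top1");X=cloud(f)
off=np.array([227,153]);c=lambda L:off+np.array(L)/6
print("cheek tops",np.round(cast(f,c([[155,100],[175,218],[247,95],[268,208]]),.12),4))
print("pin ends crest: head out, head in, shank end",np.round(cast(f,c([[40,165],[60,165],[338,150]]),[.105]),4))
P=X[130:240,220:310].reshape(-1,3)
yaw=np.radians(8);ex=np.array([np.cos(yaw),np.sin(yaw)]);ey=np.array([-ex[1],ex[0]])
for z in((.112,.125),(.1,.125)):
    Q=P[(P[:,2]>z[0])&(P[:,2]<z[1])];print(z,len(Q),np.round([(Q[:,:2]@ex).min(),(Q[:,:2]@ex).max(),(Q[:,:2]@ey).min(),(Q[:,:2]@ey).max()],4))
hi=P[(P[:,2]>.117)];print("cheek pts",len(hi));print("along ey sorted",np.round(np.sort(hi[:,:2]@ey)[::6],4)," ex",np.round(np.sort(hi[:,:2]@ex)[::8],4))
print("ex,ey",ex,ey)
W=plant.camera_model("wrist");print(W)
E
```

```text
['PlanningError', 'camera_model', 'finish_job', 'get_obs', 'read_camera', 'tcp_to_tips']
0.008
tool axes x,y,z cols
 [[-0.001 -0.972  0.235]
 [-0.002  0.235  0.972]
 [-1.     0.    -0.002]] jaw yaw 76.43324680419047
cheek tops [[0.5792 0.0537 0.12  ]
 [0.5301 0.0455 0.12  ]
 [0.5813 0.016  0.12  ]
 [0.5343 0.0076 0.12  ]]
pin ends crest: head out, head in, shank end [[ 0.5549  0.1015  0.105 ]
 [ 0.5549  0.0932  0.105 ]
 [ 0.5612 -0.022   0.105 ]]
(0.112, 0.125) 534 [ 0.5313  0.6835 -0.0911  0.0244]
(0.1, 0.125) 980 [ 0.5311  0.6852 -0.0988  0.0249]
cheek pts 191
along ey sorted [-0.0737 -0.0673 -0.0667 -0.0659 -0.065  -0.0643 -0.0636 -0.0625 -0.0617
 -0.0605 -0.0563 -0.0548 -0.0533 -0.0511 -0.0479 -0.0462 -0.0448 -0.0437
 -0.0402 -0.0378 -0.0354 -0.033  -0.0277 -0.027  -0.026  -0.025  -0.0243
 -0.0236 -0.0225 -0.0218 -0.0205  0.0171]  ex [0.5319 0.5353 0.538  0.5412 0.5427 0.5447 0.5459 0.5477 0.5495 0.5503
 0.5521 0.5539 0.5553 0.5565 0.5582 0.561  0.5622 0.5645 0.5663 0.5681
 0.5697 0.573  0.5776 0.5801]
ex,ey [0.99026807 0.1391731 ] [-0.1391731   0.99026807]
{'K': array([[298.93665939,   0.        , 252.47885733],
       [  0.        , 298.93665939, 190.69376715],
       [  0.        ,   0.        ,   1.        ]]), 'k1': -0.025634206021989427, 'R': array([[ 0.23433892,  0.97215413, -0.00127223],
       [ 0.93365635, -0.22469396,  0.27892373],
       [ 0.27087099, -0.06655051, -0.96031242]]), 't': array([-0.59886196, -0.03627481,  0.37848615])}
```

```bash
R='[[0.025,-0.0275,0],[0,0,2.7],-1]'; python3 -m crank '[[[0.025,-0.0275,0],[0,0,2.7],-1],[[0.025,-0.0275,0],[0,0,2.7],-1],[[0.025,-0.0275,0],[0,0,2.7],-1],[[0.025,-0.0275,0],[0,0,2.7],-1],[[0.025,-0.0275,0],[0,0,2.7],-1],[[0.025,-0.0275,0],[0,0,2.7],-1],[[0.025,-0.0275,0],[0,0,2.7],-1],[[0.025,-0.0275,0],[0,0,2.7],-1]]' 40; python3 -m crank '[[[0.025,-0.0275,0],[0,0,0],-1],[[0.025,-0.0275,0],[0,0,0],-1],[[0.025,-0.0275,0],[0,0,0],-1],[[0.025,-0.0275,0],[0,0,0],-1],[[0.025,-0.0275,0],[0,0,0],-1],[[0.025,-0.0275,0],[0,0,0],-1],[[0.025,-0.0275,0],[0,0,0],-1],[[0.025,-0.0275,0],[0,0,0],-1]]'
```

```text
t: 0.77
position: [0.3414, 0.3616, 0.2389]
tool_rot: [2.133, 1.57, -2.437]
wrist_force: [0.5, 0.2, -0.3]
opening: 0.001
t: 1.43
position: [0.5414, 0.1416, 0.2388]
tool_rot: [1.497, 1.57, -3.076]
wrist_force: [0.5, 1.9, 0.2]
opening: 0.0
```

```bash
cat > snap.py <<'E'
import sys,numpy as np,cv2
from plant import *
def snap(cam,name):
    m=camera_model(cam);p,d=read_camera(cam)
    np.savez(f"pics/{name}.npz",p=p,d=d,**{k:np.array(v) for k,v in m.items()});cv2.imwrite(f"pics/{name}.png",p)
if __name__=="__main__":snap(*sys.argv[1:])
E
python3 snap.py wrist w1; python3 - <<'E'
import cv2;a=cv2.imread("pics/w1.png");cv2.imwrite("pics/w1v.png",cv2.resize(a,(800,600)))
from plant import *;from scipy.spatial.transform import Rotation as Ro;import numpy as np
R=Ro.from_euler('xyz',get_obs()['tool_rot']).as_matrix();print(np.round(R,3),np.degrees(np.arctan2(R[1,2],R[0,2])))
E
```

```text
[[ 0.002 -0.991 -0.136]
 [-0.003 -0.136  0.991]
 [-1.    -0.001 -0.003]] 97.83398594235832
```

View pics/w1v.png

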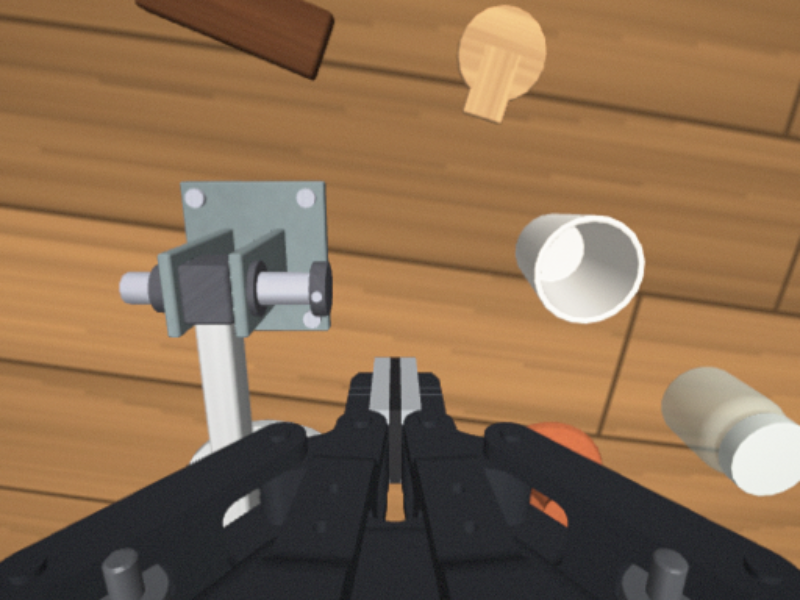

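The wrist view shows the pin horizontal in the picture (tool yaw matches the stand), the head at (320,288) and free space beside it. Next I lower and approach.

```bash
python3 -m crank '[[[0,0,-0.018],[0,0,0],-1],[[0,0,-0.018],[0,0,0],-1],[[0,0,-0.018],[0,0,0],-1],[[0,0,-0.018],[0,0,0],-1],[[0,0,-0.018],[0,0,0],-1],[[0,0,-0.018],[0,0,0],-1],[[0,0,-0.018],[0,0,0],-1],[[0,0,-0.017],[0,0,0],-1]]'
python3 -m crank '[[[0.0004,-0.003,0],[0,0,0],-1],[[0.0004,-0.003,0],[0,0,0],-1],[[0.0004,-0.003,0],[0,0,0],-1],[[0.0004,-0.003,0],[0,0,0],-1],[[0.0004,-0.003,0],[0,0,0],-1],[[0.0004,-0.003,0],[0,0,0],-1],[[0.0004,-0.003,0],[0,0,0],-1],[[0.0004,-0.003,0],[0,0,0],-1]]'
python3 -m crank '[[[0.0004,-0.002,0],[0,0,0],-1],[[0.0003,-0.002,0],[0,0,0],-1],[[0.0003,-0.002,0],[0,0,0],-1],[[0.0003,-0.002,0],[0,0,0],-1],[[0.0003,-0.002,0],[0,0,0],-1],[[0.0003,-0.002,0],[0,0,0],-1],[[0.0003,-0.002,0],[0,0,0],-1],[[0.0003,-0.002,0],[0,0,0],-1]]'
```

```text
t: 2.15
position: [0.5401, 0.1432, 0.0947]
tool_rot: [1.618, 1.57, -2.954]
wrist_force: [0.1, 1.3, 0.1]
opening: 0.0
t: 2.82
position: [0.5442, 0.119, 0.0968]
tool_rot: [-1.555, 1.57, 0.156]
wrist_force: [0.0, -0.4, 0.1]
opening: 0.002
t: 3.48
position: [0.5464, 0.1032, 0.0964]
tool_rot: [0.709, 1.571, 2.42]
wrist_force: [-2.1, 3.7, 3.0]
opening: -0.003
```

```bash
python3 -m crank '[[[0.0002,-0.0015,0],[0,0,0],-1],[[0.0002,-0.0015,0],[0,0,0],-1],[[0.0002,-0.0015,0],[0,0,0],-1],[[0.0002,-0.0015,0],[0,0,0],-1],[[0.0002,-0.0015,0],[0,0,0],-1],[[0.0002,-0.0015,0],[0,0,0],-1],[[0.0002,-0.0015,0],[0,0,0],-1],[[0,0,0],[0,0,0],-1]]'; python3 snap.py wrist w2; python3 - <<'E'
import cv2;a=cv2.imread("pics/w2.png");cv2.imwrite("pics/w2v.png",cv2.resize(a,(640,480)))
E
```

```text
t: 4.15
position: [0.5479, 0.0924, 0.0963]
tool_rot: [-2.989, 1.57, -1.278]
wrist_force: [-0.4, 1.5, 1.5]
opening: 0.0
```

View pics/w2v.png

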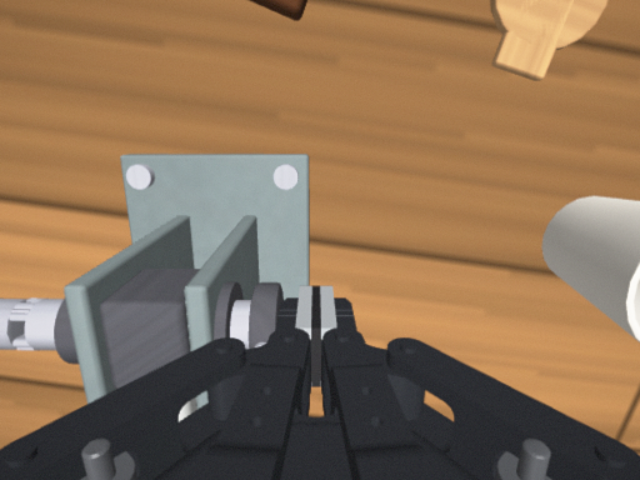

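The head at (267,310) is nearly at the washer at (235,320), with a few mm of white shank between them. On the left the shank shows dark marks at (15,335). I continue gently.

```bash

python3 -m crank '[[[0.0001,-0.0008,0],[0,0,0],-1],[[0.0001,-0.0008,0],[0,0,0],-1],[[0.0001,-0.0008,0],[0,0,0],-1],[[0.0001,-0.0008,0],[0,0,0],-1],[[0.0001,-0.0008,0],[0,0,0],-1],[[0,0,0],[0,0,0],-1],[[0,0,0],[0,0,0],-1],[[0,0,0],[0,0,0],-1]]'
python3 -m crank '[[[0.0001,-0.0006,0],[0,0,0],-1],[[0.0001,-0.0006,0],[0,0,0],-1],[[0,0,0],[0,0,0],-1],[[0,0,0],[0,0,0],-1],[[0,0,0],[0,0,0],-1],[[0,0,0],[0,0,0],-1],[[0,0,0],[0,0,0],-1],[[0,0,0],[0,0,0],-1]]'
```

```text
t: 4.87
position: [0.5484, 0.0886, 0.0963]
tool_rot: [-2.634, 1.571, -0.923]
wrist_force: [-0.9, 3.0, 1.1]
opening: 0.002
t: 5.53
position: [0.5485, 0.0875, 0.0963]
tool_rot: [2.822, 1.571, -1.75]
wrist_force: [-0.0, 3.3, 0.5]
opening: -0.001
```

```bash

for i in 1 2 3; do python3 -m crank '[[[0.0001,-0.0006,0],[0,0,0],-1],[[0.0001,-0.0006,0],[0,0,0],-1],[[0,0,0],[0,0,0],-1],[[0,0,0],[0,0,0],-1],[[0,0,0],[0,0,0],-1],[[0,0,0],[0,0,0],-1],[[0,0,0],[0,0,0],-1],[[0,0,0],[0,0,0],-1]]' | grep -E 'pos|force'; done; python3 snap.py top t2; python3 - <<'E'
from h import *
f=load("t2");X=cloud(f)
P=X[130:240,220:310].reshape(-1,3)
ex=np.array([.99027,.13917]);ey=np.array([-.13917,.99027]);c=np.array([.5567,.0338])
L=np.c_[(P[:,:2]-c)@ex,(P[:,:2]-c)@ey,P[:,2]]
m=(abs(L[:,0])<.009)&(L[:,2]>.1)&(L[:,2]<.125)
print(np.round(np.sort(L[m][:,1])[[0,1,2,3,4,5,8,-9,-5,-1]],4))
E
```

```text
position: [0.5487, 0.0863, 0.0963]
wrist_force: [-0.3, 4.1, 0.8]
position: [0.5489, 0.0851, 0.0963]
wrist_force: [0.1, 3.5, 0.7]
position: [0.5489, 0.0847, 0.0963]
wrist_force: [-1.6, 6.7, 0.5]
[-0.0858 -0.0856 -0.0848 -0.0846 -0.0843 -0.0842 -0.0828 -0.0335 -0.0321
  0.0109]
```

```bash

for i in 1 ; do python3 -m crank '[[[0.0001,-0.0006,0],[0,0,0],-1],[[0.0001,-0.0006,0],[0,0,0],-1],[[0,0,0],[0,0,0],-1],[[0,0,0],[0,0,0],-1],[[0,0,0],[0,0,0],-1],[[0,0,0],[0,0,0],-1],[[0,0,0],[0,0,0],-1],[[0,0,0],[0,0,0],-1]]' | grep -E 'pos|force'; done
```

```text
position: [0.549, 0.0846, 0.0963]
wrist_force: [-1.8, 12.9, 2.4]
```

```bash

python3 -m crank '[[[-0.0003,0.002,0],[0,0,0],-1],[[-0.001,0.008,0],[0,0,0],-1],[[0,0,0.02],[0,0,0],-1],[[0,0,0.03],[0,0,0],-1],[[0,0,0.03],[0,0,0],-1],[[0,0,0.03],[0,0,0],-1],[[0.004,-0.03,0],[0,0,0],-1],[[0.004,-0.03,0],[0,0,0],-1]]'
python3 -m crank '[[[0.004,-0.03,0],[0,0,0],-1],[[0.004,-0.03,0],[0,0,0],-1],[[0,0,0],[0,0,0],-1],[[0,0,0],[0,0,0],-1],[[0,0,0],[0,0,0],-1],[[0,0,0],[0,0,0],-1],[[0,0,0],[0,0,0],-1],[[0,0,0],[0,0,0],-1]]'
python3 snap.py wrist w3;python3 snap.py scene s3; python3 - <<'E'
import cv2,numpy as np
a=cv2.imread("pics/w3.png");b=cv2.imread("pics/s3.png")
cv2.imwrite("pics/w3v.png",cv2.resize(a[90:310,100:400],(800,587),interpolation=cv2.INTER_CUBIC))
E
```

```text
t: 8.92
position: [0.5578, 0.033, 0.2096]
tool_rot: [-1.865, 1.565, -0.151]
wrist_force: [-0.8, -0.9, -1.3]
opening: -0.006
t: 9.58
position: [0.564, -0.0263, 0.2063]
tool_rot: [1.71, 1.571, -2.861]
wrist_force: [-0.7, 1.0, 0.4]
opening: 0.003
```

View pics/w3v.png

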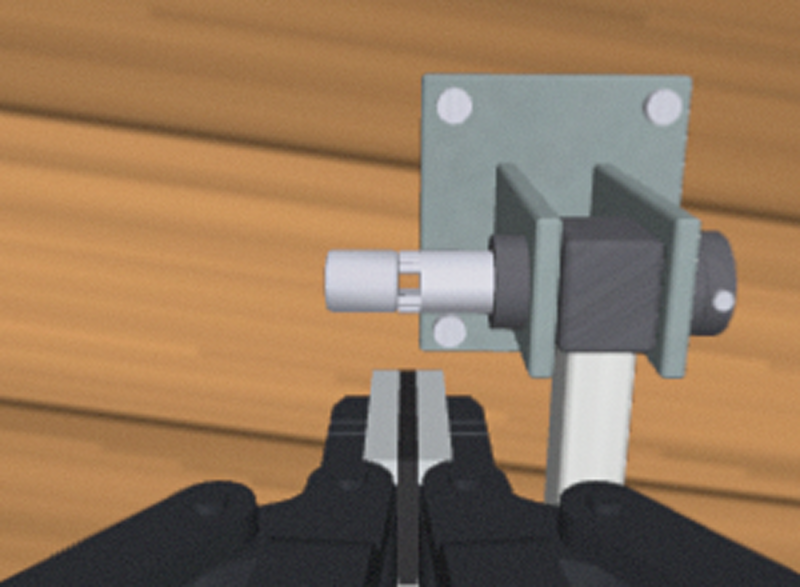

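The cross hole is clearly visible at crop (409,280), between columns 398 and 421. It shows through at rows 272–288, which implies the mouth is turned about 2 mm towards stand −x. The jaw centre line is at column 407. Next I compute the hole position.

```bash
python3 - <<'E'
from h import *
f=load("w3");k=300/800;px=lambda L:np.array([100,90])+np.array(L)*[k,220/587]
T=np.array([.564,-.0263,.2063])
ex=np.array([.99027,.13917]);ey=np.array([-.13917,.99027]);c=np.array([.5567,.0338])
loc=lambda P:np.round(np.c_[(P[:,:2]-c)@ex,(P[:,:2]-c)@ey,P[:,2]],4)
print("tip proj",(proj(f,[T-[0,0,.008]])-[100,90])/[k,220/587],"obs ~407.5,371")
U=[[409.5,280],[326,281],[494,281],[409.5,250],[409.5,311]]
for z in(.1,.11):print(z,loc(cast(f,px(U),z)))
print("hole world crest",cast(f,px([[409.5,282.5]]),.1098))
# depth-based cheek/boss/plate reference
X=cloud(f);L=((X[...,:2]-c)@np.c_[ex,ey]);Z=X[...,2]
m=(Z>.116)&(Z<.125);print("cheeks x",np.percentile(L[m][:,0],[1,99]),"y",np.percentile(L[m][:,1],[1,99]),m.sum())
m=(Z>.1)&(Z<.114)&(L[...,1]<-.036)&(L[...,1]>-.1)&(abs(L[...,0])<.015);print("shank",L[m].min(0),L[m].max(0),Z[m].max())
q=L[m];zz=Z[m];print("crest x",np.median(q[zz>.1085][:,0]))
E
```

```text
tip proj [[408.14866623 413.28638317]] obs ~407.5,371
0.1 [[ 0.0016 -0.0599  0.1   ]
 [ 0.002  -0.0863  0.1   ]
 [ 0.0018 -0.0332  0.1   ]
 [-0.0082 -0.0599  0.1   ]
 [ 0.0119 -0.0598  0.1   ]]
0.11 [[-0.0015 -0.0599  0.11  ]
 [-0.0011 -0.0852  0.11  ]
 [-0.0012 -0.0343  0.11  ]
 [-0.0109 -0.06    0.11  ]
 [ 0.0084 -0.0599  0.11  ]]
hole world crest [[ 0.56440665 -0.02563192  0.1098    ]]
cheeks x [-0.02260713  0.02475626] y [-0.02435206  0.03356183] 2965
shank [-0.00859356 -0.08612639] [ 0.0110332  -0.03603451] 0.11187945450662018
crest x 0.0012124875598730936
```

```bash

python3 -m crank '[[[-0.0027,-0.03,0],[0,0,1.1],-1],[[-0.0027,-0.03,0],[0,0,1.1],0],[[-0.0027,-0.03,0],[0,0,1.1],0],[[-0.0027,-0.03,0],[0,0,1.1],0],[[-0.0027,-0.03,0],[0,0,1.1],0],[[-0.0027,-0.03,0],[0,0,1.1],0],[[-0.0027,-0.03,0],[0,0,1.2],0],[[-0.0026,-0.03,0],[0,0,1.2],0]]'
python3 -m crank '[[[0,0,0],[0,0,0],0],[[0,0,0],[0,0,0],0],[[0,0,0],[0,0,0],0],[[0,0,0],[0,0,0],0],[[0,0,0],[0,0,0],0],[[0,0,0],[0,0,0],0],[[0,0,0],[0,0,0],0],[[0,0,0],[0,0,0],0]]'
python3 snap.py wrist w4; python3 - <<'E'
import cv2,numpy as np
from plant import *
a=cv2.imread("pics/w4.png")
cv2.imwrite("pics/w4v.png",cv2.resize(a[90:310,100:400],(800,587),interpolation=cv2.INTER_CUBIC))
from h import *
from scipy.spatial.transform import Rotation as Ro
o=get_obs();R=Ro.from_euler('xyz',o['tool_rot']).as_matrix();print(o['position'],np.degrees(np.arctan2(R[1,2],R[0,2])))
f=load("w4");X=cloud(f);Z=X[...,2]
P=X[(Z>.045)&(Z<.054)&(abs(X[...,0]-.54)<.07)&(abs(X[...,1]+.266)<.07)];r=cv2.minAreaRect((P[:,:2]*1000).astype(np.float32));print("block",r)
for lo,hi in((.062,.08),(.08,.09),(.09,.096),(.096,.12)):
    m=(Z>lo)&(Z<hi)&(abs(X[...,0]-.543)<.03)&(abs(X[...,1]+.265)<.03);Q=X[m]
    if len(Q)>4:print(lo,len(Q),Q.mean(0),cv2.minAreaRect((Q[:,:2]*1000).astype(np.float32)),Q[:,2].max())
E
```

```text
t: 10.35
position: [0.5424, -0.2684, 0.2064]
tool_rot: [-2.381, 1.571, -0.511]
wrist_force: [0.1, 0.1, 0.2]
opening: 0.504
t: 11.02
position: [0.5427, -0.2667, 0.2064]
tool_rot: [-2.552, 1.571, -0.683]
wrist_force: [0.9, 0.0, -0.5]
opening: 0.501
[ 0.54266321 -0.26685244  0.20636931] 107.06308277553794
block ((541.0025024414062, -268.3883361816406), (80.62605285644531, 70.23184967041016), 16.85447883605957)
0.09 35 [ 0.53389372 -0.27055091  0.09361748] ((541.79345703125, -264.40191650390625), (24.97402000427246, 8.997995376586914), 38.142738342285156) 0.09595553812787896
0.096 305 [ 0.54293804 -0.26781222  0.10161845] ((544.1329345703125, -267.4097900390625), (23.0987548828125, 9.420804977416992), 16.750978469848633) 0.10548128335396362
```

View pics/w4v.png

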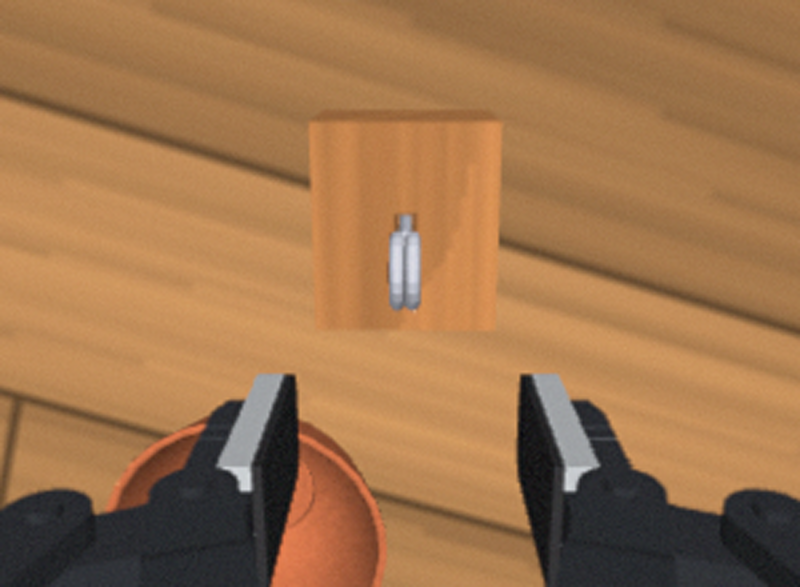

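The coil is at crop (405,272), centred between the jaws (columns 270 and 545, middle 407) and aligned with them. I descend and grip.

```bash

python3 -m crank '[[[0,-0.0005,-0.02],[0,0,0],0],[[0,0,-0.02],[0,0,0],0],[[0,0,-0.02],[0,0,0],0],[[0,0,-0.02],[0,0,0],0],[[0,0,-0.02],[0,0,0],0],[[0,0,-0.0125],[0,0,0],0],[[0,0,-0.0125],[0,0,0],0],[[0,0,0],[0,0,0],0]]'
python3 -m crank '[[[0,0,0],[0,0,0],-0.5],[[0,0,0],[0,0,0],-0.5],[[0,0,0],[0,0,0],-0.6],[[0,0,0],[0,0,0],-0.7],[[0,0,0],[0,0,0],-0.8],[[0,0,0],[0,0,0],-1],[[0,0,0],[0,0,0],-1],[[0,0,0],[0,0,0],-1]]' 50
python3 -m crank '[[[0,0,0],[0,0,0],-1],[[0,0,0.003],[0,0,0],-1],[[0,0,0.005],[0,0,0],-1],[[0,0,0.01],[0,0,0],-1],[[0,0,0.01],[0,0,0],-1],[[0,0,0.01],[0,0,0],-1],[[0,0,0.01],[0,0,0],-1],[[0,0,0.01],[0,0,0],-1]]' 60
```

```text
t: 11.73
position: [0.541, -0.2668, 0.0784]
tool_rot: [0.732, 1.567, 2.6]
wrist_force: [0.1, 1.0, 0.0]
opening: 0.5
t: 12.4
position: [0.5433, -0.2683, 0.0824]
tool_rot: [-2.49, 1.569, -0.622]
wrist_force: [-0.1, -1.3, 5.4]
opening: 0.111
t: 13.07
position: [0.5428, -0.2678, 0.1409]
tool_rot: [-2.288, 1.57, -0.42]
wrist_force: [0.8, -0.5, -0.9]
opening: 0.106
```

```bash

python3 -m crank '[[[0,0,0.02],[0,0,-1],-1],[[0,0,0.02],[0,0,-1],-1],[[0.0043,0.04,0.012],[0,0,-1],-1],[[0.0043,0.04,0.012],[0,0,-1],-1],[[0.0043,0.04,0],[0,0,-1],-1],[[0.0043,0.04,0],[0,0,-1],-1],[[0.0043,0.04,0],[0,0,-1.5],-1],[[0.0042,0.0428,0],[0,0,-1.5],-1]]'
python3 -m crank '[[[0,0,0],[0,0,0],-1],[[0,0,0],[0,0,0],-1],[[0,0,0],[0,0,0],-1],[[0,0,0],[0,0,0],-1],[[0,0,0],[0,0,0],-1],[[0,0,0],[0,0,0],-1],[[0,0,0],[0,0,0],-1],[[0,0,0],[0,0,0],-1]]'
python3 snap.py wrist w5; python3 snap.py scene s5; python3 - <<'E'
import cv2,numpy as np
from plant import *
a=cv2.imread("pics/w5.png");b=cv2.imread("pics/s5.png")
A=cv2.resize(a[140:340,185:325],(420,600),interpolation=cv2.INTER_CUBIC)
B=cv2.resize(b[130:230,200:263],(378,600),interpolation=cv2.INTER_CUBIC)
cv2.imwrite("pics/w5v.png",np.hstack([A,B]))
from scipy.spatial.transform import Rotation as Ro
o=get_obs();R=Ro.from_euler('xyz',o['tool_rot']).as_matrix();print(o['position'],np.degrees(np.arctan2(R[1,2],R[0,2])))
E
```

```text
t: 13.73
position: [0.5681, -0.0252, 0.2044]
tool_rot: [-1.824, 1.569, -0.115]
wrist_force: [0.6, -0.3, -0.9]
opening: 0.103
t: 14.4
position: [0.568, -0.0276, 0.203]
tool_rot: [1.513, 1.571, -3.06]
wrist_force: [-0.4, -0.2, 0.3]
opening: 0.106
[ 0.56800647 -0.0272892   0.20309627] 97.99459154391369
```

View pics/w5v.png

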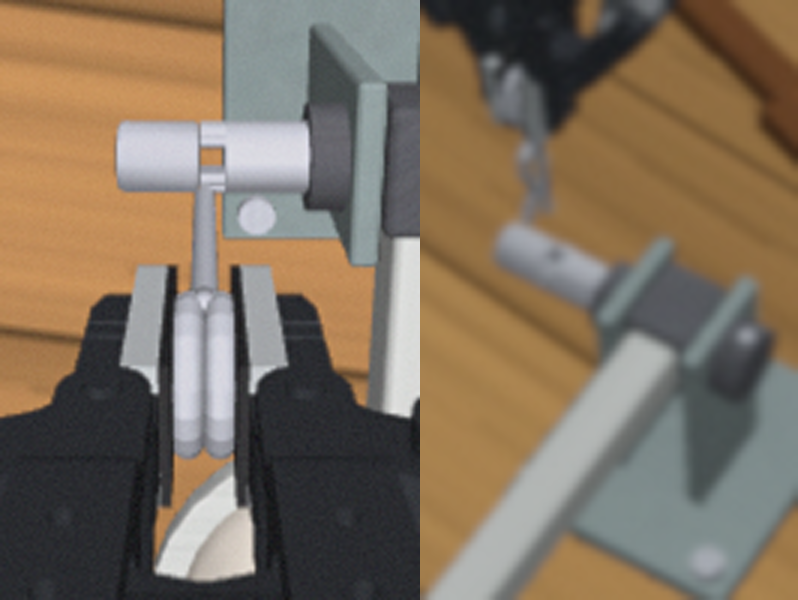

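The clip leg hangs straight, with its tip at crop (208,182). The hole is at (212,157), and the scene camera shows the mouth at (555,255) on the crest. Next I compute the offset.

```bash
python3 - <<'E'
from h import *
f=load("w5")
ex=np.array([.99027,.13917]);ey=np.array([-.13917,.99027]);c=np.array([.5567,.0338])
loc=lambda P:np.round(np.c_[(P[:,:2]-c)@ex,(P[:,:2]-c)@ey,P[:,2]],4)
px=lambda L:np.array([185,140])+np.array(L)/3
print("TCP",loc(np.array([[.568,-.0274,.2031]])))
print("tip",loc(cast(f,px([[207.5,184]]),.138)),"leg top",loc(cast(f,px([[204.5,285]]),.185)))
print("hole y & mouth",loc(cast(f,px([[212,157],[200.5,157],[224,157]]),.11)),"axis",loc(cast(f,px([[212,155.5]]),.1)))
a=f["p"]; g=cv2.cvtColor(a,cv2.COLOR_BGR2GRAY)
r=lambda y:g[y,185+55:185+85]
for y in(190,194,198,204,215,225):print(y,r(y))
s=load("s5");sx=lambda L:np.array([200,130])+(np.array(L)-[420,0])/6
print("scene mouth",loc(cast(s,sx([[555,255]]),.11)))
X=cloud(f);print("depth leg",np.round(loc(X[203:235,252:254].reshape(-1,3))[::12],4))
E
```

```text
TCP [[ 0.0027 -0.0622  0.2031]]
tip [[-0.0026 -0.0615  0.138 ]] leg top [[ 0.0016 -0.0623  0.185 ]]
hole y & mouth [[-0.0009 -0.0602  0.11  ]
 [-0.0009 -0.0632  0.11  ]
 [-0.0009 -0.057   0.11  ]] axis [[ 0.0017 -0.0601  0.1   ]]
190 [211 214 207 210 208 209 213 214 210 213 203 130 143 146 144 143 148 147
 142 103 188 220 219 219 217 220 219 219 217 219]
194 [207 205 206 207 209 206 205 209 207 207 202 126 143 146 149 149 149 150
 145 111 189 219 219 219 218 217 219 218 218 220]
198 [182 181 182 182 181 181 182 183 185 184 173 143 202 206 208 205 205 204
 205 202 170 185 188 185 188 189 183 187 186 184]
204 [152 151 148 150 152 148 148 148 146 132 128 148 162 169 170 156 129 144
 143 124 127 133 133 132 133 134 134 135 135 132]
215 [154 154 157 156 154 155 156 155 151 118 131 154 161 169 165 156 145 152
 150 126 144 152 152 152 154 181 202 202 201 200]
225 [153 154 154 151 154 150 154 155 152 124 136 153 166 167 166 160 145 123
 149 151 150 149 148 150 151 149 150 150 151 150]
scene mouth [[ 0.0037 -0.0583  0.11  ]]
depth leg [[-0.0019 -0.063   0.1397]
 [-0.0023 -0.063   0.1532]
 [-0.0026 -0.063   0.1649]
 [-0.002  -0.063   0.1731]
 [-0.0021 -0.063   0.1824]
 [-0.0024 -0.063   0.1912]]
```

```bash
python3 - <<'E'
from h import *
ex=np.array([.99027,.13917]);ey=np.array([-.13917,.99027]);c=np.array([.5567,.0338])
for n,cols,rows in(("w3",[253],range(182,210)),("w5",[256],range(178,206))):
    f=load(n);X=cloud(f)
    for col in cols:
        print(n,col)
        for r in rows:
            p=X[r,col];q=(p[:2]-c);print(r,np.round([q@ex*1000,q@ey*1000,p[2]*1000],1),f["p"][r,col])
s=load("s5");X=cloud(s)
# scene: shank pixels
q=X[...,:2]-c;L=np.stack([q@ex,q@ey,X[...,2]],-1)
m=(L[...,2]>.09)&(L[...,2]<.115)&(L[...,1]<-.037)&(L[...,1]>-.09)&(abs(L[...,0])<.02)
g=cv2.cvtColor(s["p"],cv2.COLOR_BGR2GRAY)
ys,xs=np.where(m&(g<120));print("dark",[(x,y,np.round(L[y,x]*1000,1).tolist(),int(g[y,x])) for x,y in zip(xs,ys)][:15])
t=L[m];print("scene shank crest x",np.median(t[t[:,2]>np.percentile(t[:,2],85)],0),"yrange",t[:,1].min())
E
```

```text
w3 253
182 [ 16.2 -60.1   0.3] [ 87 142 195]
183 [ 17.7 -60.1  -1. ] [111 146 185]
184 [ -8.3 -60.4 101.4] [178 175 181]
185 [ -8.1 -60.4 103.7] [208 197 195]
186 [ -7.4 -60.4 104.4] [210 199 199]
187 [ -6.5 -60.4 104.2] [220 208 208]
188 [ -5.9 -60.4 104.9] [202 190 190]
189 [ -5.4 -60.4 106.2] [221 208 209]
190 [ -4.7 -60.4 106.7] [225 214 215]
191 [ -3.9 -60.4 107. ] [204 191 190]
192 [ -2.7 -60.4 105.8] [129 140 158]
193 [ 29.9 -60.1  -0.3] [ 90 133 184]
194 [ 31.  -60.1   0.2] [ 89 141 196]
195 [ 32.2 -60.1   0.2] [ 93 143 196]
196 [ 33.3 -60.1   0.6] [ 87 139 191]
197 [ 34.9 -60.1  -0.6] [ 89 134 185]
198 [  5.6 -60.3  95.9] [152 152 163]
199 [  5.  -60.3 100.5] [163 153 151]
200 [  4.8 -60.4 103.7] [180 167 168]
201 [  4.3 -60.4 107.9] [215 204 202]
202 [  4.9 -60.4 108.8] [223 214 213]
203 [  5.9 -60.4 108.5] [217 205 205]
204 [  6.7 -60.4 108.7] [179 169 169]
205 [  7.9 -60.4 107.6] [217 204 202]
206 [  9.  -60.3 107. ] [184 175 175]
207 [ 47.4 -60.   -0.1] [118 140 174]
208 [ 48.7 -60.   -0.2] [ 88 142 191]
209 [ 50.1 -60.   -0.3] [ 91 147 201]
w5 256
178 [ 14.5 -58.6  -0.4
[... 1308 characters left out ...]
[13.1, -78.5, 101.0], 108), (np.int64(215), np.int64(174), [13.9, -74.5, 104.5], 111), (np.int64(216), np.int64(174), [12.6, -72.4, 104.5], 117), (np.int64(215), np.int64(175), [13.8, -75.1, 99.8], 108), (np.int64(216), np.int64(175), [12.1, -73.3, 99.1], 110), (np.int64(217), np.int64(175), [11.5, -70.5, 100.4], 113), (np.int64(218), np.int64(175), [11.5, -67.3, 102.6], 117), (np.int64(217), np.int64(176), [13.2, -69.6, 98.8], 110), (np.int64(218), np.int64(176), [13.0, -66.5, 100.6], 111), (np.int64(219), np.int64(176), [13.3, -63.1, 103.3], 116), (np.int64(220), np.int64(177), [13.3, -60.3, 101.1], 114)]
scene shank crest x [ 0.00645867 -0.05509112  0.11134995] yrange -0.08488846308943099
```

```bash

python3 -m crank '[[[0.0004,0.0017,-0.004],[0,0,0],-1],[[0,0,-0.004],[0,0,0],-1],[[0,0,-0.004],[0,0,0],-1],[[0,0,-0.004],[0,0,0],-1],[[0,0,-0.004],[0,0,0],-1],[[0,0,-0.002],[0,0,0],-1],[[0,0,0],[0,0,0],-1],[[0,0,0],[0,0,0],-1]]'
python3 -m crank '[[[0,0,-0.001],[0,0,0],-1],[[0,0,-0.001],[0,0,0],-1],[[0,0,-0.001],[0,0,0],-1],[[0,0,-0.001],[0,0,0],-1],[[0,0,-0.001],[0,0,0],-1],[[0,0,0],[0,0,0],-1],[[0,0,0],[0,0,0],-1],[[0,0,0],[0,0,0],-1]]'
python3 snap.py wrist w6; python3 - <<'E'
from h import *
f=load("w6");X=cloud(f)
ex=np.array([.99027,.13917]);ey=np.array([-.13917,.99027]);c=np.array([.5567,.0338])
q=X[...,:2]-c;L=np.stack([q@ex,q@ey,X[...,2]],-1)*1000
m=(L[...,2]>114)&(L[...,2]<140)&(abs(L[...,0])<8)&(L[...,1]<-45)&(L[...,1]>-75)
t=L[m];print(len(t),t[:,1].min(),t[:,1].max(),np.median(t,0))
g=cv2.cvtColor(f["p"],cv2.COLOR_BGR2GRAY)
for r in range(186,216,4):print(r,g[r,240:275],np.round(L[r,254],1))
E
```

```text
t: 15.17
position: [0.5683, -0.0251, 0.1809]
tool_rot: [1.299, 1.57, 3.01]
wrist_force: [-0.4, -0.3, 0.0]
opening: 0.108
t: 15.83
position: [0.5685, -0.0252, 0.1761]
tool_rot: [-2.031, 1.571, -0.32]
wrist_force: [-0.2, -0.4, -1.3]
opening: 0.102
99 -62.65718538758419 -57.91947235370688 [ -1.0442433  -60.02406941 128.23356865]
186 [151 149 150 149 149 147 148 147 153 150 151 151 150 152 151 149 149 116
 133 153 150 151 149 151 150 147 149 154 150 148 154 149 148 144 149] [ 17.2 -58.7   0.9]
190 [183 186 185 185 182 183 179 164 182 204 201 204 198 203 203 201 202 202
 196 193 195 193 195 194 194 195 192 193 191 196 192 192 193 194 196] [ -7.7 -59.2 103. ]
194 [208 208 208 207 205 205 201 173 179 205 204 203 206 204 203 203 199 211
 215 211 214 216 215 214 213 212 212 214 214 212 212 211 213 216 212] [ -5.6 -59.3 106.1]
198 [212 211 213 211 213 211 211 170 126 155 155 160 156 158 156 156 158 169
 219 221 219 219 219 220 220 218 219 219 221 221 218 219 217 220 220] [ 30.8 -58.6   0.6]
202 [212 211 211 210 211 212 205 168 121 143 144 147 159 166 161 148 140 150
 220 221 220 221 219 220 220 221 218 220 221 219 219 219 221 221 221] [ -1.2 -59.3 110.7]
206 [199 197 197 197 199 196 191 157 138 134 131 150 164 170 168 159 138 156
 205 207 206 204 207 208 207 207 204 208 208 208 206 207 207 206 208] [ -1.3 -59.3 119.7]
210 [170 172 173 173 172 174 169 142 177 154 132 153 165 166 166 158 151 196
 172 167 169 167 170 164 169 170 169 170 167 168 170 165 170 172 169] [ -1.  -59.4 126.9]
214 [132 131 134 133 134 132 121 146 157 115 130 154 162 171 168 158 145 143
 123 123 120 124 124 123 120 123 127 127 127 128 126 128 130 129 122] [ -1.5 -59.4 135.5]
```

```bash

for i in 1 2; do python3 -m crank '[[[0,-0.0001,-0.001],[0,0,0],-1],[[0,0,-0.001],[0,0,0],-1],[[0,0,0],[0,0,0],-1],[[0,0,0],[0,0,0],-1],[[0,0,0],[0,0,0],-1],[[0,0,0],[0,0,0],-1],[[0,0,0],[0,0,0],-1],[[0,0,0],[0,0,0],-1]]'|grep -E 'pos|force'; done
```

```text
position: [0.5684, -0.0253, 0.1741]
wrist_force: [0.5, -0.3, -0.2]
position: [0.5685, -0.0254, 0.1721]
wrist_force: [0.0, -0.3, -0.6]
```

```bash

for i in 1 2 3 4; do python3 -m crank '[[[0,0,-0.001],[0,0,0],-1],[[0,0,-0.001],[0,0,0],-1],[[0,0,-0.001],[0,0,0],-1],[[0,0,0],[0,0,0],-1],[[0,0,0],[0,0,0],-1],[[0,0,0],[0,0,0],-1],[[0,0,0],[0,0,0],-1],[[0,0,0],[0,0,0],-1]]'|grep -E 'pos|force'; done
```

```text
position: [0.5685, -0.0254, 0.1692]
wrist_force: [-0.4, 0.7, -0.2]
position: [0.5685, -0.0254, 0.1662]
wrist_force: [0.4, -0.5, -0.1]
position: [0.5685, -0.0254, 0.1632]
wrist_force: [0.7, 0.2, -0.8]
position: [0.5685, -0.0254, 0.1602]
wrist_force: [0.7, 0.9, -1.4]
```

```bash

for i in 1 2 3 4; do python3 -m crank '[[[0,0,-0.001],[0,0,0],-1],[[0,0,-0.001],[0,0,0],-1],[[0,0,-0.001],[0,0,0],-1],[[0,0,0],[0,0,0],-1],[[0,0,0],[0,0,0],-1],[[0,0,0],[0,0,0],-1],[[0,0,0],[0,0,0],-1],[[0,0,0],[0,0,0],-1]]'|grep -E 'pos|force|open'; done; python3 snap.py wrist w7; python3 - <<'E'
import cv2;a=cv2.imread("pics/w7.png");cv2.imwrite("pics/w7v.png",cv2.resize(a[140:340,185:325],(420,600),interpolation=cv2.INTER_CUBIC))
E
```

```text
position: [0.5685, -0.0254, 0.1571]
wrist_force: [1.6, 0.2, -1.4]
opening: 0.102
position: [0.5685, -0.0254, 0.1541]
wrist_force: [1.8, -0.1, 0.3]
opening: 0.104
position: [0.5686, -0.0254, 0.1512]
wrist_force: [4.5, -0.2, 2.1]
opening: 0.107
position: [0.5683, -0.0253, 0.1473]
wrist_force: [6.1, 0.9, -2.0]
opening: 0.106
```

View pics/w7v.png

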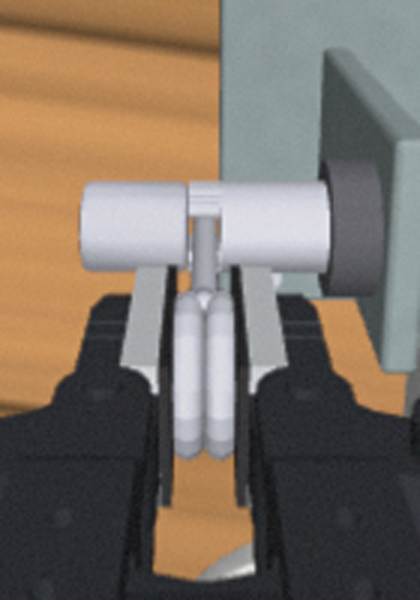

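The leg is in the hole at (204,250). The x force of +6 N suggests I should ease slightly towards +x while pressing on.

```bash

for i in 1 2 3; do python3 -m crank '[[[0.0002,0,-0.001],[0,0,0],-1],[[0.0001,0,-0.001],[0,0,0],-1],[[0,0,-0.001],[0,0,0],-1],[[0,0,0],[0,0,0],-1],[[0,0,0],[0,0,0],-1],[[0,0,0],[0,0,0],-1],[[0,0,0],[0,0,0],-1],[[0,0,0],[0,0,0],-1]]'|grep -E 'pos|force|open'; done
```

```text
position: [0.5686, -0.0253, 0.1448]
wrist_force: [5.6, 0.6, 1.5]
opening: 0.108
position: [0.5686, -0.0254, 0.1412]
wrist_force: [6.6, 0.7, -0.9]
opening: 0.107
position: [0.5686, -0.0253, 0.1378]
wrist_force: [6.3, 0.7, -2.8]
opening: 0.106
```

```bash

for i in 1 2 3; do python3 -m crank '[[[0,0,-0.001],[0,0,0],-1],[[0,0,-0.001],[0,0,0],-1],[[0,0,-0.0005],[0,0,0],-1],[[0,0,0],[0,0,0],-1],[[0,0,0],[0,0,0],-1],[[0,0,0],[0,0,0],-1],[[0,0,0],[0,0,0],-1],[[0,0,0],[0,0,0],-1]]'|grep -E 'pos|force|open'; done; python3 snap.py scene s8;python3 snap.py wrist w8;python3 - <<'E'
import cv2,numpy as np
a=cv2.imread("pics/w8.png");b=cv2.imread("pics/s8.png")
A=cv2.resize(a[140:340,185:325],(420,600),interpolation=cv2.INTER_CUBIC)
B=cv2.resize(b[130:230,200:263],(378,600),interpolation=cv2.INTER_CUBIC)
cv2.imwrite("pics/w8v.png",np.hstack([A,B]))
E
```

```text
position: [0.5689, -0.0253, 0.1361]
wrist_force: [4.6, 0.6, -5.7]
opening: 0.106
position: [0.5693, -0.0254, 0.1341]
wrist_force: [3.3, 0.2, -0.9]
opening: 0.104
position: [0.5691, -0.0253, 0.1314]
wrist_force: [2.5, -0.3, -2.4]
opening: 0.106
```

View pics/w8v.png

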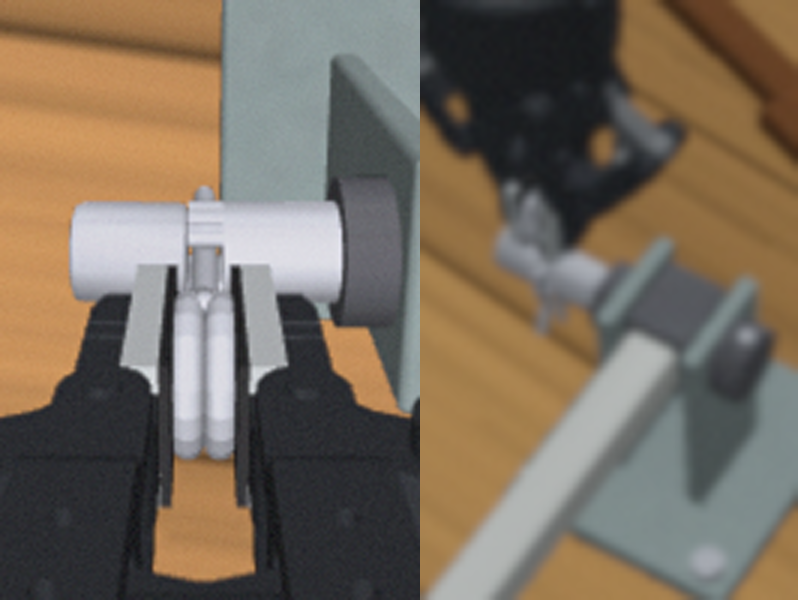

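The clip is around the shank: the tip pokes out below at (205,190), and the flare is past the shank at (540,320) in the scene crop. A few mm remain to the shoulder.

```bash

for i in 1 2 3; do python3 -m crank '[[[0,0,-0.0008],[0,0,0],-1],[[0,0,-0.0007],[0,0,0],-1],[[0,0,0],[0,0,0],-1],[[0,0,0],[0,0,0],-1],[[0,0,0],[0,0,0],-1],[[0,0,0],[0,0,0],-1],[[0,0,0],[0,0,0],-1],[[0,0,0],[0,0,0],-1]]'|grep -E 'pos|force|open'; done
```

```text
position: [0.5694, -0.0254, 0.1302]
wrist_force: [1.3, 0.2, -0.0]
opening: 0.105
position: [0.5699, -0.0254, 0.1296]
wrist_force: [-0.2, 0.3, 6.2]
opening: 0.107
position: [0.5701, -0.0254, 0.1291]
wrist_force: [-2.3, 1.5, 11.5]
opening: 0.106
```

```bash

python3 -m crank '[[[0,0,0.0005],[0,0,0],-1],[[0,0,0],[0,0,0],-0.7],[[0,0,0],[0,0,0],-0.6],[[0,0,0],[0,0,0],-0.55],[[0,0,0],[0,0,0],-0.5],[[0,0,0],[0,0,0],-0.5],[[0,0,0],[0,0,0],-0.5],[[0,0,0],[0,0,0],-0.5]]'
python3 -m crank '[[[0,0,0.003],[0,0,0],-0.5],[[0,0,0.01],[0,0,0],-0.5],[[0,0,0.02],[0,0,0],-0.5],[[0,0,0.02],[0,0,0],-0.5],[[0,0,0.02],[0,0,0],-0.5],[[0,0,0.02],[0,0,0],-0.5],[[0,0,0],[0,0,0],-0.5],[[0,0,0],[0,0,0],-0.5]]'
python3 snap.py scene s9;python3 snap.py wrist w9;python3 - <<'E'
import cv2,numpy as np
from h import *
a=cv2.imread("pics/w9.png");b=cv2.imread("pics/s9.png")
A=cv2.resize(a[140:340,185:325],(420,600),interpolation=cv2.INTER_CUBIC)
B=cv2.resize(b[130:230,200:263],(378,600),interpolation=cv2.INTER_CUBIC)
cv2.imwrite("pics/w9v.png",np.hstack([A,B]))
f=load("w9");X=cloud(f)
ex=np.array([.99027,.13917]);ey=np.array([-.13917,.99027]);c=np.array([.5567,.0338])
q=X[...,:2]-c;L=np.stack([q@ex,q@ey,X[...,2]],-1)*1000
m=(L[...,2]>125)&(L[...,2]<165)&(abs(L[...,0])<30)&(abs(L[...,1]+60)<9);t=L[m];print(len(t),t.min(0),t.max(0))
r=cv2.minAreaRect(t[t[:,2]>143][:,:2].astype(np.float32));print(r)
E
```

```text
t: 29.37
position: [0.5692, -0.0254, 0.1274]
tool_rot: [1.304, 1.57, 3.015]
wrist_force: [0.2, -0.4, -0.4]
opening: 0.254
t: 30.03
position: [0.5705, -0.0255, 0.2231]
tool_rot: [-1.847, 1.567, -0.136]
wrist_force: [-0.6, -0.0, -0.1]
opening: 0.257
433 [ -4.14374693 -66.33072169 135.44519197] [ 20.11780944 -56.58270272 152.35996603]
((8.269210815429688, -61.49115753173828), (23.68754768371582, 9.72582721710205), 0.2353840321302414)
```

View pics/w9v.png

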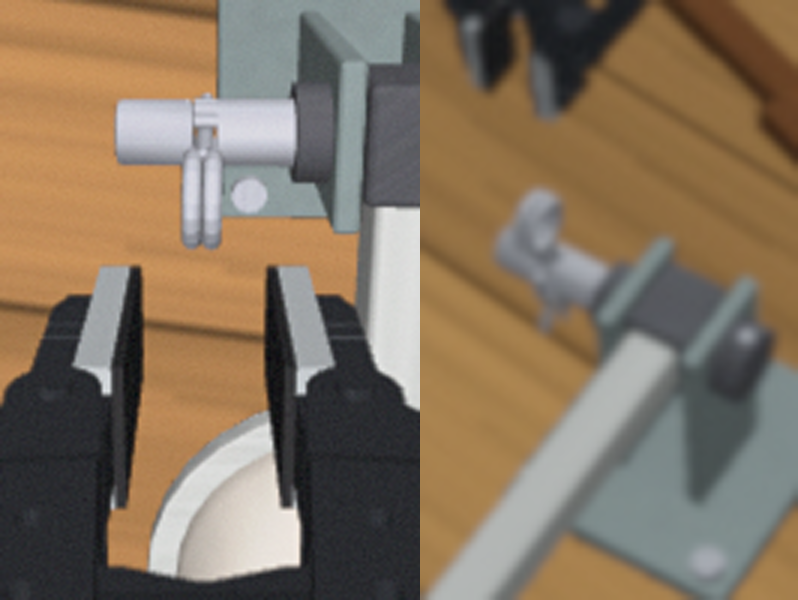

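The clip stands upright and square on the shank, the sprung leg hugs it, and the gripper is clear. I check the pin's end against the earlier home view, then hand in.

```bash
python3 - <<'E'
from h import *
ex=np.array([.99027,.13917]);ey=np.array([-.13917,.99027]);c=np.array([.5567,.0338])
for n in("w3","w9"):
    f=load(n);X=cloud(f);q=X[...,:2]-c;L=np.stack([q@ex,q@ey,X[...,2]],-1)*1000
    m=(L[...,2]>98)&(L[...,2]<112)&(abs(L[...,0])<8)&(L[...,1]<-70)&(L[...,1]>-95);print(n,np.percentile(L[m][:,1],[0,1,3]))
from plant import *
import snap
snap.snap("top","t9")
a=cv2.imread("pics/top1.png");b=cv2.imread("pics/t9.png");d=cv2.absdiff(a,b).max(2)>40
n,_,st,_=cv2.connectedComponentsWithStats(d.astype(np.uint8));print([s.tolist() for s in st[1:] if s[4]>15])
print(get_obs()['wrist_force']);print(finish_job())
E
```

```text
w3 [-86.12639488 -85.72513892 -85.62365007]
w9 [-86.34421155 -86.18601596 -85.94278369]
[[261, 75, 17, 25, 106], [229, 84, 123, 300, 18569], [251, 155, 3, 11, 25], [246, 167, 9, 35, 99], [233, 177, 16, 13, 102], [374, 182, 11, 10, 80], [247, 199, 5, 10, 17], [224, 296, 18, 52, 269], [219, 352, 8, 32, 88], [326, 354, 2, 15, 24], [15, 363, 10, 21, 157], [0, 364, 13, 20, 214], [226, 366, 5, 18, 66], [257, 376, 35, 8, 189]]
[ 0.32466152 -0.1147094  -0.15627709]
the job is handed in; nothing more can be done
None
```

The pin is home, the clip is seated with its sprung leg round the shank, and the job is handed in after about 30 s of the 72 s allowed. No verdict is reported back.

- **Pin:** I pushed the head with the closed fingers until it stopped, at about 13 N on the wrist sensor (limit 35 N). The pin's far end was at −86.3 mm after the clip went on, against −86.1 mm before, so it stayed home.
- **Clip:** I drew it from the block, found the cross hole by wrist camera and lowered the leg in without resistance. The shoulder stopped it at 11.5 N (limit 30 N).
- **After release:** The last view shows the clip upright, its plane square to the pin within about 1°. The coil top is at 152 mm, where 153 mm is ideal. The coil centre reads about 2–3 mm further to +x than upright would give, so the clip may lean 3–4°, well inside the tolerance.
- **Robot:** The gripper is about 90 mm above the clip and the wrist force is near zero, so nothing is being touched.
- **Other things on the bench:** A before-and-after top picture shows changes only around the robot, pin and clip, plus a patch at the left edge of the picture that I didn't identify. No bystander had stood there.

One reading disagreed: the scene camera put the hole about 2 to 5 mm away from the wrist camera's estimate. I used the wrist camera's, and the leg went in.

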